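# Sweep spent kiln cones into the drawer tray and push the drawer shut

## Task

Clear the three spent, hooked kiln cones off the white shelf top: sweep each one with the fingers over the front edge, so that it drops into the empty blue tray in the half-open drawer, then push the drawer fully shut. Pick nothing up: the cones are only pushed along the shelf. Leave the terracotta cone holder, the steel spatula and the acrylic tile stand where they are, and the two dark tiles in their grey tray.

Things in the scene. Friction and masses are not known exactly. Their poses are not given: they have to be found in the camera images.
- shelf_unit: White melamine unit, fixed. Origin: on the table, below the middle of the drawer section's front edge; x points from the front (robot side) to the back, y left, z up. Its flat top is 18 mm thick, upper face at z = 130 mm, from the front edge (x = 0, no lip) back to x = 290 mm and from y = -410 to +210 mm. The drawer lies below y = -200 to +200 mm, an open niche right of it.
- drawer (a joint): How far the drawer is pulled out towards the robot, in m: 0 = fully shut against its stop, 0.2 = fully out; starts about half open (0.088 to 0.114). It slides along the unit's x axis, has about 1.5 N of friction and stays where it is left.
- drawer_front (a point): Middle of the drawer front's outer face (towards the robot), 60 mm above the table; axes as the unit's. The panel is 398 mm wide, 16 mm thick, from 6 to 110 mm above the table; a finger cut-out 100 mm wide, 24 mm deep is in the middle of its upper edge. Shut, this face is 16 mm in front of the shelf's front edge. The drawer's sides end 85 mm, its floor lies 28 mm above the table.
- cone_tray: Empty blue lift-out tray lying loose in the drawer, in its left or right half: 206 mm (x) by 167 mm (y), 45 mm high, walls and floor 3 mm. Origin: centre of its underside; axes as the unit's. With the drawer half open only its front part shows in front of the shelf's edge.
- tile_tray: Light grey tray of the same size beside it in the other half of the drawer; it holds the two tiles. Origin: centre of its underside.
- tile1: Dark brown tenmoku glaze test tile, 75 by 48 by 6 mm, lying flat in the grey tray. Origin: centre of its underside.
- tile2: Second dark brown tenmoku test tile, 75 by 48 by 6 mm, lying flat in the grey tray. Origin: centre of its underside.
- cone1_mid (a point): Spent kiln cone 1, rust red, loose on the shelf top: a slim fired-clay pyramid slumped into a hook lying flat, 52 by 33 mm, 13 mm high at the thick end, 5 mm at the tip, 12 to 21 g. The point is near its centre of mass, 5 mm above its underside. Its x axis runs from the thick end (18 mm behind the point) along the straight part; the tip, 30 mm ahead, hooks 20 mm towards its +y.
- cone2_mid (a point): Spent cone 2, grey-green; shape and point as cone 1.
- cone3_mid (a point): Spent cone 3, ochre; shape and point as cone 1.
- cone_holder: Terracotta cone holder, a bar 95 by 34 by 18 mm with three pale unfired cones standing in it, 76 mm high in all; loose on the shelf top to the right of the work. Origin: centre of its underside, x along the bar.
- tile_stand: Clear acrylic tile stand, 70 by 80 mm foot, with a dark tile leaning in it, 95 mm high; loose on the shelf top towards the back. Origin: centre of its underside.
- spatula: Stainless glaze spatula, 225 mm long, 24 mm wide, 10 mm high, lying loose on the shelf top towards the back. Origin: underside, about mid-length; x along it towards the blade.

How it is judged:
By the outcome, as a careful person would: the job done as asked, in the order asked, and still so for the second after the job is handed in, with the robot touching nothing.
It also fails if it takes over 72 s, if anything falls off the work surface, if the arm or the gripper's body presses on something with over 40 N, if the wrist force passes 120 N, or if a joint passes its speed limit or range.

## Robot

A 6-joint arm with a two-finger parallel gripper is mounted at the origin on the work surface. World frame = base frame: x ahead of the robot, y to its left, z up, the work surface at z = 0. Lengths are in mm, angles in rad, forces in N, time in s.
With the tool pointing down it reaches from about 250 to 800 mm from the base axis. Payload 3.9 kg.
Tool frame: the origin (TCP) lies midway between the tips of the shut fingers; the grasp point (between the pads) lies 19 mm behind it; z points along the fingers, y is the line along which they close (so a half turn about z gives the same grasp; the last joint's range is limited). The gripper opens to 85 mm and grips with 20 to 120 N. Pads are 22 mm wide; open, the fingers measure 114 mm over their backs; the gripper's body (76 mm by 85 mm) begins 54 mm behind the grasp point. The pads swing forward as they close: fully open they stand 13 mm farther back than shut.
Start: joints at [1.273, 0.26, -0.138, 1.173, 0, 1.571], TCP at [154.04, 501.883, 231.304] pointing down, gripper open.
Joint ranges: [-2.78, 2.78], [-0.83, 1.72], [-1.28, 1.37], [-1.9, 2.12], [-1.57, 1.48], [-3.14, 3.14]. Speed limits (rad/s): [2.57, 2.57, 3.14, 3.14, 3.14, 3.14].

## Interface

Orientations are given as a unit quaternion [w, x, y, z].
In Python, from workcell import manip gives the robot as it stands. The module is installed in compiled form; this text tells all that it offers.
- The arm moves only by the tool arm_command, never from a script. Its argument "deltas" is text: rows parted by semicolons, each of 6 numbers parted by spaces: the shift along the world's x, y, z in mm, then the turn, a rotation vector about the world's x, y, z in degrees. In form: x y z ax ay az; .... A call has 1 to 20 rows; each row shifts and turns the commanded pose from where the row before left it; what a row does not reach is not made up. A row lasts 1/8 s, in which the tool goes at most 62.5 mm and 10.7 degrees, less where a joint would pass 70% of its speed; a pose out of reach is approached as far as the arm can. A call with a gripper value outside its range is refused whole. "hand" is the finger opening in mm, from 0 to 85.4, set as the call begins (left out, the last holds). The fingers move at their own pace and stop on an object; the grip force is fixed at half the most. Time passes only in rows, so rows that do not move let the fingers close. It gives the time, the measured TCP pose, the force, the opening and the grip force at its end, in the units of the state.
- manip.sense(): the state, without advancing time (a new reading comes with each control period).
- manip.camera(name): name is "side" or "top" or "wrist"; returns (picture, depth): 420x560x3 uint8, red, green, blue; 420x560 float32, mm along the optical axis (not along the pixel's ray), 0 where there is no reading.
- manip.camera_info(name): a dict with "K" (3x3 intrinsics, pixels), "R" (3x3) and "t" (3): a world point X has camera coordinates R X + t. Camera axes: x right, y down, z forward; pixel columns grow to the right and rows downward; lengths in mm; the calibration is good to about 2 mm. A picture is of the moment at which its call begins: read the wrist's pose just before it. camera_info takes no time and is no camera call; for the wrist camera it gives the pose at the moment of the call.
- manip.hand_in(): hands the job in; it is judged then, once.
The state is a dict: "time": time; "q": joint angles; "dq": joint speeds; "tau": joint torques, N m; "position": TCP position; "orientation": TCP orientation; "ft_force": force on the tool from outside, world axes, zero at the start; "ft_torque": the same for the moment, N m; "width": opening from 0.0 (shut) to 1.0 (fully open); "finger_force": force on a finger pad.
Only numpy, scipy, OpenCV 4.12 (cv2) and the standard library are available. Lean on these libraries where they do the work, as an engineer would, in place of code of your own. Each camera call takes 0.05 s, during which the arm holds its last target. There are 200 camera calls.

## Working session

There is one attempt and no reset: what is moved stays moved. The work goes in short steps, Python scripts to look and compute and a tool call to move; the robot and the scene stay as the last step left them, time stands still between calls to the robot, and variables do not carry over. Pictures are saved under pics/ and viewed, at most 10 in all, crops included, and the job is handed in when it is done.

Besides the shell and the picture viewer there is one more tool, called after "Request:" as name(argument=value, ...), one argument or row to a line, values as JSON. arm_command: Moves the arm, as the interface text tells. Its arguments: {"type":"object","properties":{"deltas":{"type":"string"},"hand":{"type":"number"}},"required":["deltas"]}

```bash
mkdir -p pics
cat > h.py <<'E'
import numpy as np, cv2
from workcell import manip
def snap(n,f):
    ci=manip.camera_info(n); im,d=manip.camera(n)
    cv2.imwrite(f'pics/{f}.png',cv2.cvtColor(im,cv2.COLOR_RGB2BGR)); np.savez(f'pics/{f}.npz',d=d,im=im,**{k:np.array(ci[k]) for k in 'KRt'})
def load(f): return np.load(f'pics/{f}.npz')
def px(s,u,v,z=None):
    K,R,t=s['K'],s['R'],s['t'].ravel(); r=np.linalg.inv(K)@[u,v,1.]
    if z is None: return R.T@(r*s['d'][int(v),int(u)]-t)
    o=-R.T@t; w=R.T@r; return o+w*(z-o[2])/w[2]
E
python3 - <<'E'
from h import *
snap('top','top0'); snap('side','side0')
s=manip.sense(); print(s['time'],s['position'],s['orientation'],s['ft_force'],s['width'])
E
```

```text
0.1 [153.86047771 501.31361881 230.55989339] [-1.32829585e-04  1.48358856e-01  9.88933207e-01 -8.62834426e-04] [-0.03155579 -0.25766671 -0.60685123] 1.0029087417765779
```

View pics/top0.png

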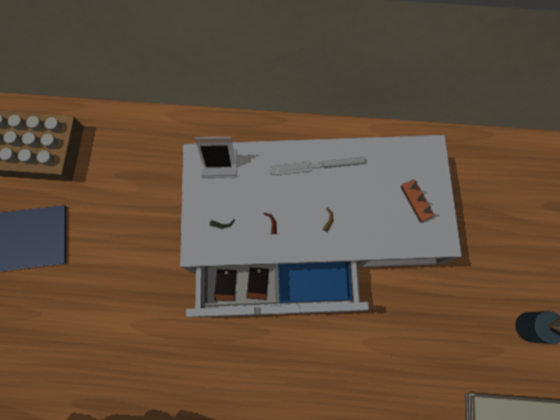

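View pics/side0.png

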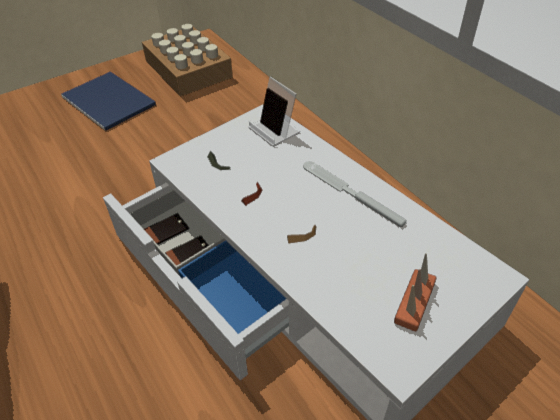

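The top view shows the blue tray in the drawer's right half at about (315,283). The cones are green (222,224), red (272,223) and ochre (328,219), with the holder at (418,201). Next I measure on an enlarged crop.

Run:
```python
from h import *
s=load('top0'); im=cv2.cvtColor(s['im'],cv2.COLOR_RGB2BGR)
c=im[125:325,175:465]; c=cv2.resize(c,None,fx=2.75,fy=2.75,interpolation=cv2.INTER_CUBIC); c=np.clip(c*1.4,0,255).astype('uint8'); cv2.imwrite('pics/crop0.png',c)
print(np.round(s['R'],3),s['t'],s['K'][0])
hsv=cv2.cvtColor(im,cv2.COLOR_BGR2HSV)
# shelf mask by world height
v,u=np.mgrid[0:420,0:560]; d=s['d']
P=np.stack([(u-s['K'][0,2])/s['K'][0,0]*d,(v-s['K'][1,2])/s['K'][1,1]*d,d],-1)
W=(P-s['t'].ravel())@s['R']; Z=W[...,2]
m=((abs(Z-130)<4)&(d>0)).astype('uint8')
n,l,st,ce=cv2.connectedComponentsWithStats(m); k=1+np.argmax(st[1:,4])
m=cv2.morphologyEx((l==k).astype('uint8'),cv2.MORPH_CLOSE,np.ones((3,3)))
cs,_=cv2.findContours(m,0,2); c=max(cs,key=cv2.contourArea); r=cv2.boxPoints(cv2.minAreaRect(c))
print('shelf', [px(s,a,b,130).round(1) for a,b in r], np.median(Z[l==k]))
top=cv2.fillConvexPoly(np.zeros_like(m),r.astype(int),1)
f=((top>0)&((hsv[...,2]<120)|(hsv[...,1]>110))).astype('uint8')
n,l,st,ce=cv2.connectedComponentsWithStats(f)
for i in range(1,n):
    if st[i,4]>15: print(st[i],ce[i].round(1),px(s,*ce[i],135).round(1))
b=((hsv[...,0]>100)&(hsv[...,0]<125)&(hsv[...,1]>150)).astype('uint8')
n,l,st,ce=cv2.connectedComponentsWithStats(b)
for i in range(1,n):
    if st[i,4]>200:
        x,y,w,h,_=st[i]; print('blue',st[i],[px(s,*p,60).round(1) for p in ((x,y),(x+w,y),(x,y+h),(x+w,y+h))])
for p in [(187,312),(367,307),(187,309),(367,304)]: print('front',p,px(s,*p,110).round(1),px(s,*p).round(1))
```

```text
[[ 0.075 -0.997 -0.002]
 [-0.965 -0.072 -0.254]
 [ 0.253  0.021 -0.967]] [-109.41451187  677.76879923  943.29165696] [434.85820189   0.         286.70543354]
shelf [array([815.4, 214.6, 130. ]), array([ 889.6, -445.9,  130. ]), array([ 596.5, -448.5,  130. ]), array([528.8, 164.8, 130. ])] 130.36520971681085
[ 175  133  286  121 3002] [285.1 164.3] [780.6 -47.2 135. ]
[270 156  97  20 592] [322.6 165.7] [ 783.5 -134.3  135. ]
[400 179  40  45 853] [417.9 201.3] [ 714.2 -354.2  135. ]
[322 207  12  26 161] [328.5 220.6] [ 654.1 -154.5  135. ]
[263 212  15  23 167] [272. 223.] [639.  -28.6 135. ]
[209 218  27  12 179] [221.1 223.9] [628.4  84.7 135. ]
[385 256  76   3  83] [423.4 257.1] [ 587.5 -366.3  135. ]
[358 259  25   1  25] [370. 259.] [ 574.5 -249.6  135. ]
[304 261  17   1  17] [312. 261.] [ 560.6 -123.2  135. ]
[331 260  21   1  21] [341. 260.] [ 567.6 -186.4  135. ]
blue [ 279  263   73   39 2612] [array([560.9, -49.3,  60. ]), array([ 573.8, -220.9,   60. ]), array([471. , -56.5,  60. ]), array([ 483.7, -224.3,   60. ])]
front (187, 312) [432.3 140.9 110. ] [432.3 141.3 108.3]
front (367, 307) [ 472.5 -250.4  110. ] [ 472.6 -250.7  108.3]
front (187, 309) [438.7 141.8 110. ] [438.7 141.9 109.3]
front (367, 304) [ 479.  -250.2  110. ] [ 478.9 -250.   111.3]
```

View pics/crop0.png

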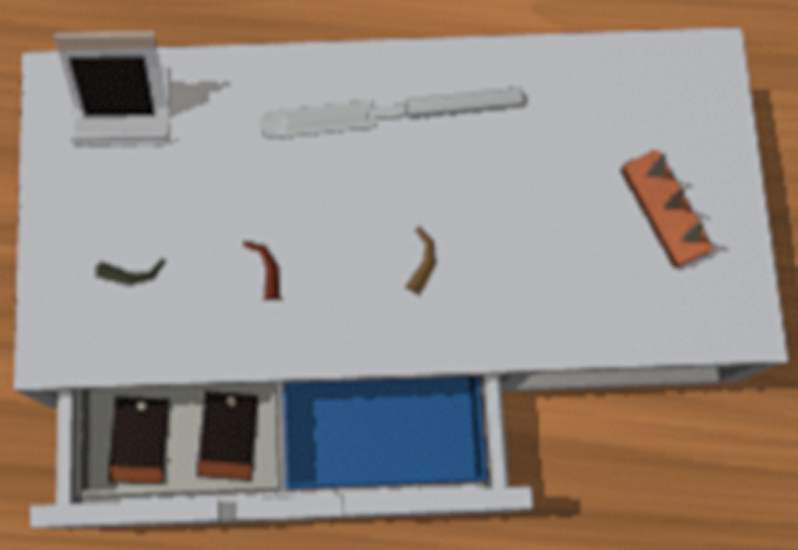

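```bash
cat > unit.py <<'E'
from h import *
s=load('top0'); C=lambda u,v:(175+u/2.75,125+v/2.75)
FL,FR,BL,BR=[px(s,*C(*p),130)[:2] for p in ((17,388),(786,361),(22,54),(741,29))]
A=np.array([[0,210],[0,-410],[290,210],[290,-410.]]); B=np.array([FL,FR,BL,BR])
a,b=A-A.mean(0),B-B.mean(0); H=a.T@b; U,_,Vt=np.linalg.svd(H); Ru=Vt.T@np.diag([1,np.sign(np.linalg.det(Vt.T@U.T))])@U.T
O=B.mean(0)-Ru@A.mean(0)
toU=lambda w:(np.asarray(w)[:2]-O)@Ru
toW=lambda p:Ru@np.asarray(p,float)+O
E
python3 - <<'E'
from unit import *
print(B.round(1)); print('yaw',np.degrees(np.arctan2(Ru[1,0],Ru[0,0])),'O',O,'resid',(a@Ru.T-b).round(1).tolist())
for n,z,ps in [('green',138,[(97,270),(163,262),(130,284),(130,274)]),('red',138,[(272,298),(245,243),(278,268),(270,262)]),('ochre',138,[(412,291),(420,228),(434,250),(427,262)]),
 ('blue',73,[(285,390),(290,488),(487,487),(483,380)]),('front110',110,[(31,525),(531,506),(30,508),(530,489)]),('holder',140,[(622,165),(655,152),(713,248),(680,268)]),('spat',138,[(263,133),(525,100)]),('stand',132,[(73,143),(168,140)])]:
    print(n,[toU(px(s,*C(*p),z)).round().tolist() for p in ps])
E
```

```text
[[ 528.6  162.2]
 [ 596.4 -449.9]
 [ 813.7  197.2]
 [ 882.9 -418.7]]
yaw 6.407239566008514 O [550.15714882 -44.09921455] resid [[-1.9, 2.4], [-0.5, -1.6], [1.2, -0.2], [1.2, -0.5]]
green [[94.0, 143.0], [99.0, 89.0], [81.0, 116.0], [90.0, 116.0]]
red [[66.0, 2.0], [112.0, 22.0], [90.0, -4.0], [96.0, 2.0]]
ochre [[67.0, -111.0], [120.0, -121.0], [101.0, -131.0], [91.0, -125.0]]
blue [[-1.0, -5.0], [-82.0, -7.0], [-87.0, -170.0], [2.0, -173.0]]
front110 [[-105.0, 198.0], [-105.0, -198.0], [-92.0, 200.0], [-91.0, -199.0]]
holder [[167.0, -291.0], [177.0, -320.0], [93.0, -358.0], [78.0, -329.0]]
spat [[207.0, 5.0], [228.0, -216.0]]
stand [[206.0, 165.0], [205.0, 85.0]]
```

Run:
```python
from unit import *
for n,p in [('och0',(134,-145)),('och1',(-22,-55)),('red0',(122,33)),('red1',(-22,-106)),('gr0',(90,175)),('gr1',(90,-40)),('gr2',(160,-75)),('gr3',(-25,-75)),('dr0',(-135,0)),('dr1',(-27,0))]: print(n,toW(p).round(1))
```

```text
och0 [ 699.5 -173.2]
och1 [ 534.4 -101.2]
red0 [667.7   2.3]
red1 [ 540.1 -151.9]
gr0 [620.1 139.9]
gr1 [644.1 -73.8]
gr2 [ 717.5 -100.8]
gr3 [ 533.7 -121.4]
dr0 [416.  -59.2]
dr1 [523.3 -47.1]
```

Request:
arm_command(
  deltas="0 0 30 0 0 0; 50 -58 0 0 0 -0.6; 50 -58 0 0 0 -0.6; 50 -58 0 0 0 -0.6; 50 -58 0 0 0 -0.6; 50 -58 0 0 0 -0.6; 50 -58 0 0 0 -0.6; 50 -58 0 0 0 -0.6; 50 -58 0 0 0 -0.6; 46 -58 0 0 0 -0.6; 46 -58 0 0 0 -0.6; 47 -53 -50 0 0 -0.6; 0 0 -30 0 0 0; 0 0 -30 0 0 0; 0 0 0 0 0 0",
  hand=10,
)

```text
time: 1.98
position: [589.5, -13.2, 162.3]
orientation: [-0.003, 0.205, 0.979, -0.001]
ft_force: [-0.2, 0.6, 0.1]
width: 0.118
finger_force: 0.0
```

Request:
arm_command(
  deltas="0 0 25 0 0 0; 22 -32 0 0 0 0; 22 -32 0 0 0 0; 22 -32 0 0 0 0; 22 -32 0 0 0 0; 22 -32 0 0 0 0; 0 0 -25 0 0 0; 0 0 -20 0 0 0; 0 0 0 0 0 0",
)

```text
time: 3.1
position: [701.3, -172.6, 144.7]
orientation: [-0.001, 0.205, 0.979, 0.0]
ft_force: [0.3, 0.2, 0.7]
width: 0.117
finger_force: 0.0
```

Request:
arm_command(
  deltas="0 0 -5 0 0 0; 0 0 -3 0 0 0; 0 0 -2 0 0 0; 0 0 0 0 0 0",
)

```text
time: 3.6
position: [702.1, -172.9, 135.4]
orientation: [0.0, 0.205, 0.979, -0.0]
ft_force: [0.2, -0.5, 0.3]
width: 0.117
finger_force: 0.0
```

Run:
```python
from h import *
print(manip.sense()['position'],manip.sense()['ft_force']); snap('wrist','w1')
```

```text
[ 702.08693764 -172.90644894  135.44277966] [ 0.18398858 -0.50051222  0.2788711 ]
```

View pics/w1.png

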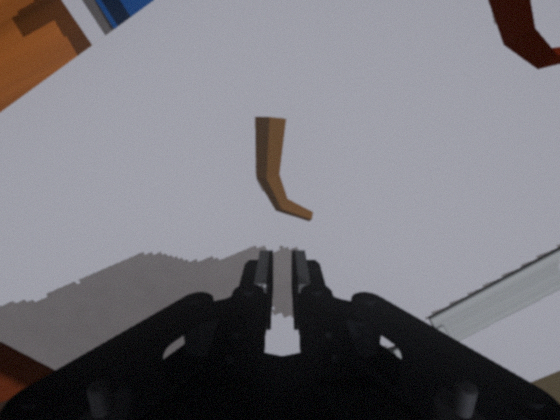

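The wrist view shows the ochre cone directly ahead of the fork: tip (310,215), bend (275,195), fork centre about column 283. It is well centred, so I lower 3 mm and sweep it over the edge.

Request:
arm_command(
  deltas="0 0 -2 0 0 0; 0 0 -1 0 0 0; -9.3 4 0 0 0 0; -9.3 4 0 0 0 0; -9.3 4 0 0 0 0; -9.3 4 0 0 0 0; -9.3 4 0 0 0 0; -9.3 4 0 0 0 0; -9.3 4 0 0 0 0; -9.3 4 0 0 0 0; -9.3 4 0 0 0 0; -9.3 4 0 0 0 0; -9.3 4 0 0 0 0",
)

```text
time: 5.28
position: [599.1, -128.7, 132.3]
orientation: [0.0, 0.205, 0.979, 0.0]
ft_force: [-0.3, 0.2, -0.0]
width: 0.121
finger_force: 0.0
```

Run:
```python
from h import *
snap('wrist','w2')
```

```text
(no output)
```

View pics/w2.png

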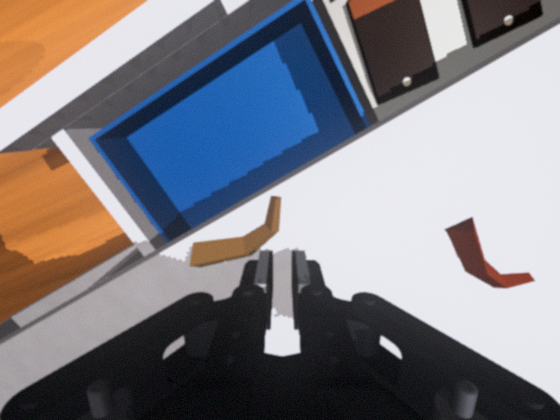

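The ochre cone has turned broadside. It now lies parallel to the edge at (190–280, 200–260), left of the fork centre. I'll measure it and re-approach square from behind.

Run:
```python
from unit import *
w=load('w2'); print(manip.sense()['q'])
for n,p,z in [('thick',(195,255),138),('mid',(240,243),135),('tip',(276,200),135),('edgeL',(178,240),130),('edgeR',(370,122),130),('trayFL',(95,140),73),('trayFR',(307,3),73),('tray RR',(365,122),73),('tray RL',(170,235),73),
 ('redthick',(460,225),138),('redtip',(533,279),135),('redmid',(487,262),137),('drawer front top',(150,0),110)]: print(n,toU(px(w,*p,z)).round(1))
print('tcp',toU(manip.sense()['position']))
```

```text
[-2.11321134e-01  4.61396593e-01 -9.56490822e-02  1.01572882e+00
  2.23669494e-04  2.01447767e-01]
thick [   8.6 -122.1]
mid [ 15.4 -99.8]
tip [  5.  -72.4]
edgeL [  -1.1 -129. ]
edgeR [ -4.5 -15.7]
trayFL [ -78.2 -165.2]
trayFR [-76.5  -4.8]
tray RR [ 1.6 -4. ]
tray RL [   1.9 -162.1]
redthick [60.6  0.1]
redtip [111.   24.3]
redmid [87.4  5.5]
drawer front top [-105.7  -78.4]
tcp [ 37.77730185 -88.79913173]
```

Request:
arm_command(
  deltas="9 1 0 0 0 0; 9 1 0 0 0 10; 1 -5 0 0 0 10; 0 -4 0 0 0 10; 0 0 0 0 0 0; -8 -0.9 0 0 0 0; -8 -0.9 0 0 0 0; -8 -0.9 0 0 0 0; -8 -0.9 0 0 0 0; -8 -0.9 0 0 0 0; -8 -0.9 0 0 0 0; -8 -0.9 0 0 0 0; -8 -0.9 0 0 0 0; -8 -0.9 0 0 0 0; -8 -0.9 0 0 0 0; 0 0 0 0 0 0",
  hand=20,
)

```text
time: 7.32
position: [538.0, -145.0, 132.3]
orientation: [-0.0, -0.055, 0.998, 0.0]
ft_force: [0.2, -0.4, 0.3]
width: 0.236
finger_force: 0.0
```

Run:
```python
from h import *
from unit import toU
print(toU(manip.sense()['position']))
snap('wrist','w3'); snap('side','s3')
a=cv2.imread('pics/w3.png');b=cv2.imread('pics/s3.png')
cv2.imwrite('pics/c3.png',cv2.resize(np.hstack([a,b]),(800,300)))
```

```text
[-23.33755034 -98.89722832]
```

View pics/c3.png

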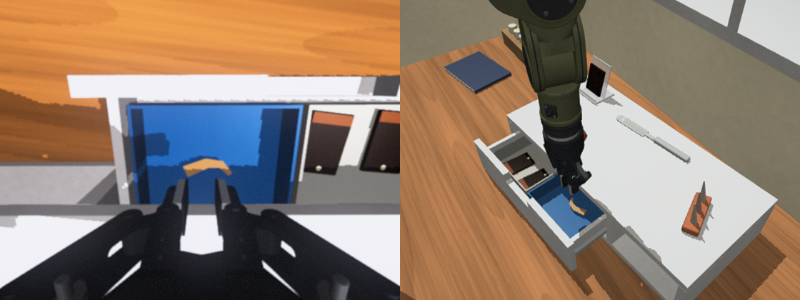

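The ochre cone lies in the blue tray, near (205,165) in the wrist half of the picture. Next is red: I push sideways with a wide fork, then turn through an arc so it goes over the edge broadside.

Request:
arm_command(
  deltas="0 0 20 0 0 0; 0 0 20 0 0 0; 9.1 17.2 0 0 0 9; 9.1 17.2 0 0 0 9; 9.1 17.2 0 0 0 9; 9.1 17.2 0 0 0 9; 9.1 17.2 0 0 0 9; 9.1 17.2 0 0 0 9; 9.1 17.2 0 0 0 9; 9.1 17.2 0 0 0 9; 9.1 17.2 0 0 0 9; 9.1 17.2 0 0 0 9; 0 0 -20 0 0 0; 0 0 -15 0 0 0; 0 0 -6 0 0 0; 0 0 0 0 0 0",
  hand=25,
)

```text
time: 9.43
position: [629.6, 26.8, 131.1]
orientation: [0.0, 0.745, -0.667, -0.0]
ft_force: [-0.6, 0.1, 0.4]
width: 0.295
finger_force: 0.0
```

```bash
cat > arc.py <<'E'
import sys; from unit import *
# start tcp(unit), centre, total deg, rows -> world deltas
x,y,cx,cy,T,n=map(float,sys.argv[1:]); p=np.array([x,y])-[cx,cy]; P=[]
for i in range(int(n)+1):
    a=np.radians(T*i/n); P.append(toW([cx+p[0]*np.cos(a)-p[1]*np.sin(a),cy+p[0]*np.sin(a)+p[1]*np.cos(a)]))
print('; '.join(f'{d[0]:.1f} {d[1]:.1f}' for d in np.diff(P,axis=0)), 'end',toU(P[-1]))
E
python3 - <<'E'
from h import *
from unit import toU
s=manip.sense();print(toU(s['position']),s['position'],s['ft_force'],s['q'],s['orientation'])
E
python3 arc.py 87 10 27 -7 -90 15
```

```text
[86.87445035 61.55177833] [629.62012648  26.7628114  131.12612101] [-0.59136917  0.12251143  0.44450153] [ 4.24904332e-02  4.92039391e-01 -4.59563327e-02  1.03315943e+00
 -1.91224530e-05 -1.63845724e+00] [ 1.32103218e-04  7.44959294e-01 -6.67109899e-01 -1.21775829e-04]
2.1 -6.2; 1.5 -6.4; 0.8 -6.5; 0.1 -6.5; -0.5 -6.5; -1.2 -6.4; -1.9 -6.2; -2.5 -6.0; -3.1 -5.7; -3.7 -5.4; -4.3 -4.9; -4.8 -4.5; -5.2 -3.9; -5.6 -3.4; -5.9 -2.8 end [ 44. -67.]
```

Request:
arm_command(
  deltas="0.8 -7.3 0 0 0 0; 0.8 -7.3 0 0 0 0; 0.8 -7.3 0 0 0 0; 0.8 -7.3 0 0 0 0; 0.8 -7.3 0 0 0 0; 0.8 -7.3 0 0 0 0; 0.8 -7.3 0 0 0 0; 2.1 -6.2 0 0 0 -6; 1.5 -6.4 0 0 0 -6; 0.8 -6.5 0 0 0 -6; 0.1 -6.5 0 0 0 -6; -0.5 -6.5 0 0 0 -6; -1.2 -6.4 0 0 0 -6; -1.9 -6.2 0 0 0 -6; -2.5 -6 0 0 0 -6",
)

```text
time: 11.3
position: [633.8, -75.2, 131.2]
orientation: [0.0, -0.408, 0.913, -0.0]
ft_force: [0.3, 0.6, 0.4]
width: 0.289
finger_force: 0.1
```

Run:
```python
from h import *
snap('wrist','w4')
```

```text
(no output)
```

View pics/w4.png

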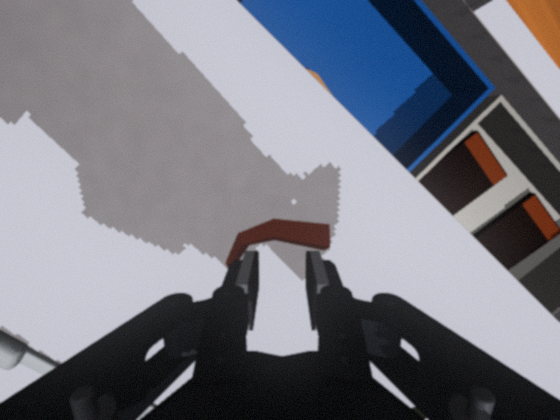

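The red cone sits flush across both fingers, spanning columns 230–330 near row 240, and is heading for the tray. I continue the arc and push it over.

Request:
arm_command(
  deltas="-3.1 -5.7 0 0 0 -6; -3.7 -5.4 0 0 0 -6; -4.3 -4.9 0 0 0 -6; -4.8 -4.5 0 0 0 -6; -5.2 -3.9 0 0 0 -6; -5.6 -3.4 0 0 0 -6; -5.9 -2.8 0 0 0 -6; -7.7 -0.9 0 0 0 0; -7.7 -0.9 0 0 0 0; -7.7 -0.9 0 0 0 0; -7.7 -0.9 0 0 0 0; -7.7 -0.9 0 0 0 0; -7.7 -0.9 0 0 0 0; -7.7 -0.9 0 0 0 0; -7.7 -0.9 0 0 0 0; -7.7 -0.9 0 0 0 0; 0 0 0 0 0 0",
)

```text
time: 13.48
position: [531.1, -113.5, 131.3]
orientation: [-0.0, -0.055, 0.998, 0.0]
ft_force: [-0.4, 0.6, 1.0]
width: 0.293
finger_force: 0.0
```

Run:
```python
from h import *
from unit import toU
s=manip.sense();print(toU(s['position']),s['position'],s['q'][5])
snap('wrist','w5'); snap('side','s5'); snap('top','t5')
a=cv2.imread('pics/w5.png');b=cv2.imread('pics/s5.png')
cv2.imwrite('pics/c5.png',cv2.resize(np.hstack([a,b]),(800,300)))
```

```text
[-26.64695901 -66.85972308] [ 531.13780858 -113.51497423  131.28923482] -0.32083696520303384
```

View pics/c5.png

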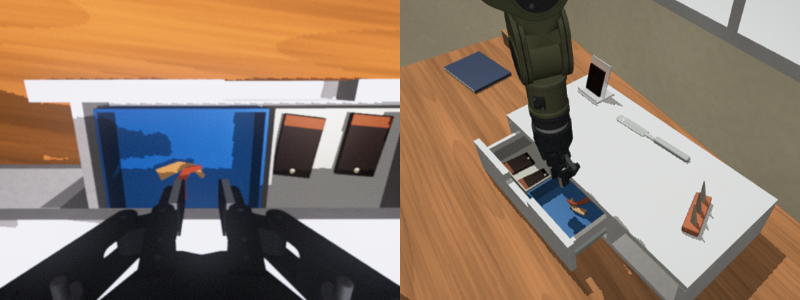

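Red has dropped into the blue tray beside ochre. Next is green, with an S-curve sweep.

Request:
arm_command(
  deltas="0 0 20 0 0 0; 0 0 20 0 0 0; 13.4 19.9 0 0 0 0; 13.4 19.9 0 0 0 0; 13.4 19.9 0 0 0 0; 13.4 19.9 0 0 0 0; 13.4 19.9 0 0 0 0; 13.4 19.9 0 0 0 0; 13.4 19.9 0 0 0 0; 13.4 19.9 0 0 0 0; 13.4 19.9 0 0 0 0; 13.4 19.9 0 0 0 0; 0 0 -20 0 0 0; 0 0 -14 0 0 0; 0 0 -6 0 0 0; 0 0 0 0 0 0",
)

```text
time: 15.62
position: [665.7, 85.4, 131.2]
orientation: [-0.0, -0.055, 0.998, -0.0]
ft_force: [0.8, -0.3, 0.9]
width: 0.293
finger_force: 0.0
```

```bash
python3 - <<'E'
from h import *
from unit import toU
s=manip.sense();print(toU(s['position']),s['position'],s['ft_force'])
snap('wrist','w6')
E
python3 arc.py 108 116 87 76 90 12;python3 arc.py 47 -8 7 -29 -90 12
```

```text
[129.30284293 115.79900998] [665.72981138  85.40598061 131.2374868 ] [ 0.8222951  -0.29721098  0.86357806]
-5.6 1.8; -5.8 1.0; -5.9 0.3; -5.9 -0.5; -5.8 -1.3; -5.6 -2.0; -5.2 -2.7; -4.8 -3.4; -4.4 -4.0; -3.8 -4.5; -3.2 -5.0; -2.5 -5.4 end [47. 97.]
3.0 -5.1; 2.3 -5.4; 1.6 -5.7; 0.8 -5.9; 0.0 -5.9; -0.7 -5.9; -1.5 -5.7; -2.2 -5.5; -2.9 -5.1; -3.6 -4.7; -4.2 -4.2; -4.7 -3.6 end [ 28. -69.]
```

View pics/w6.png

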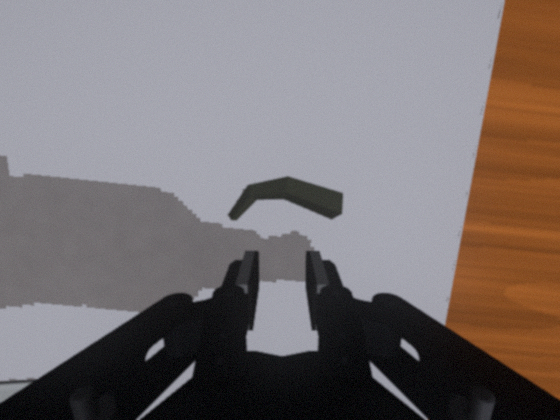

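The green cone is centred ahead of the fork, at columns 230–343 and row 200. I start the S-curve.

Request:
arm_command(
  deltas="-7.1 -0.8 0 0 0 0; -7.1 -0.8 0 0 0 0; -7.1 -0.8 0 0 0 0; -5.6 1.8 0 0 0 7.5; -5.8 1 0 0 0 7.5; -5.9 0.3 0 0 0 7.5; -5.9 -0.5 0 0 0 7.5; -5.8 -1.3 0 0 0 7.5; -5.6 -2 0 0 0 7.5; -5.2 -2.7 0 0 0 7.5; -4.8 -3.4 0 0 0 7.5; -4.4 -4 0 0 0 7.5; -3.8 -4.5 0 0 0 7.5; -3.2 -5 0 0 0 7.5; -2.5 -5.4 0 0 0 7.5; 0.8 -7.4 0 0 0 0; 0.8 -7.4 0 0 0 0",
)

```text
time: 17.8
position: [587.7, 42.2, 131.4]
orientation: [-0.0, 0.745, -0.668, 0.0]
ft_force: [-0.7, 0.4, -0.1]
width: 0.289
finger_force: 0.1
```

Run:
```python
from h import *
from unit import toU
s=manip.sense();print(toU(s['position']),s['position'],s['orientation'])
snap('wrist','w7')
```

```text
[46.91694925 81.59449103] [587.67555039  42.22129655 131.42385026] [-1.38586014e-04  7.44514828e-01 -6.67605898e-01  1.28934032e-04]
```

View pics/w7.png

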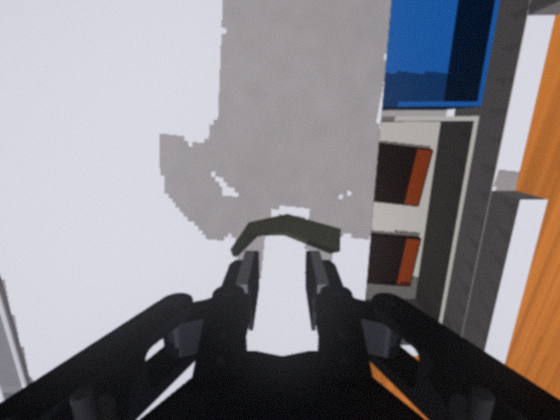

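The green cone is flush on the fork, with its right end at column 340 and the shelf edge at about 368, which is clear. I continue sideways.

Request:
arm_command(
  deltas="1 -7.4 0 0 0 0; 1 -7.4 0 0 0 0; 1 -7.4 0 0 0 0; 1 -7.4 0 0 0 0; 1 -7.4 0 0 0 0; 1 -7.4 0 0 0 0; 1 -7.4 0 0 0 0; 1 -7.4 0 0 0 0; 1 -7.4 0 0 0 0; 1 -7.4 0 0 0 0; 1 -7.4 0 0 0 0; 1 -7.4 0 0 0 0; 1 -7.4 0 0 0 0",
)

```text
time: 19.48
position: [600.7, -54.1, 131.2]
orientation: [0.0, 0.745, -0.667, 0.0]
ft_force: [1.0, 0.8, -0.7]
width: 0.295
finger_force: 0.1
```

Request:
arm_command(
  deltas="3 -5.1 0 0 0 -7.5; 2.3 -5.4 0 0 0 -7.5; 1.6 -5.7 0 0 0 -7.5; 0.8 -5.9 0 0 0 -7.5; 0 -5.9 0 0 0 -7.5; -0.7 -5.9 0 0 0 -7.5; -1.5 -5.7 0 0 0 -7.5; -2.2 -5.5 0 0 0 -7.5; -2.9 -5.1 0 0 0 -7.5; -3.6 -4.7 0 0 0 -7.5; -4.2 -4.2 0 0 0 -7.5; -4.7 -3.6 0 0 0 -7.5; -7.7 -0.9 0 0 0 0; -7.7 -0.9 0 0 0 0; -7.7 -0.9 0 0 0 0; -7.7 -0.9 0 0 0 0; -7.7 -0.9 0 0 0 0; -7.7 -0.9 0 0 0 0; -7.7 -0.9 0 0 0 0; 0 0 0 0 0 0",
)

```text
time: 21.98
position: [533.9, -122.6, 131.3]
orientation: [-0.0, -0.055, 0.998, 0.0]
ft_force: [0.9, -0.4, -0.5]
width: 0.293
finger_force: 0.0
```

Run:
```python
from h import *
from unit import toU
s=manip.sense();print(toU(s['position']),s['position'],s['orientation'])
snap('wrist','w8'); snap('side','s8')
a=cv2.imread('pics/w8.png');b=cv2.imread('pics/s8.png')
cv2.imwrite('pics/c8.png',cv2.resize(np.hstack([a,b]),(800,300)))
```

```text
[-24.8701484 -76.2091684] [ 533.94686757 -122.607739    131.28272192] [-1.91953596e-04 -5.51414996e-02  9.98478531e-01  4.55572275e-05]
```

View pics/c8.png

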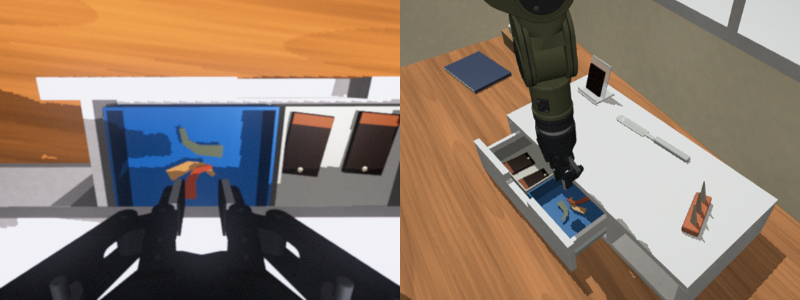

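All three cones are in the blue tray, at (200,145), (185,170) and (197,180) in the wrist half. Next I push the drawer shut with closed fingers.

Request:
arm_command(
  deltas="0 0 25 0 0 0; 0 0 25 0 0 0; -26.5 12.3 0 0 0 0; -26.5 12.3 0 0 0 0; -26.5 12.3 0 0 0 0; -26.5 12.3 0 0 0 0; -26.5 12.3 0 0 0 0; 0 0 -20 0 0 0; 0 0 -20 0 0 0; 0 0 -20 0 0 0; 0 0 -20 0 0 0; 0 0 -20 0 0 0; 0 0 -9 0 0 0; 0 0 0 0 0 0",
  hand=0,
)

```text
time: 23.82
position: [402.0, -61.0, 72.0]
orientation: [-0.0, -0.055, 0.998, 0.0]
ft_force: [-0.4, -0.6, 1.0]
width: 0.0
finger_force: 0.0
```

Request:
arm_command(
  deltas="7.5 0.8 0 0 0 0; 7.5 0.8 0 0 0 0; 7.5 0.8 0 0 0 0; 7.5 0.8 0 0 0 0; 7.5 0.8 0 0 0 0; 7.5 0.8 0 0 0 0; 7.5 0.8 0 0 0 0; 7.5 0.8 0 0 0 0; 7.5 0.8 0 0 0 0; 7.5 0.8 0 0 0 0; 7.5 0.8 0 0 0 0; 7.5 0.8 0 0 0 0; 7.5 0.8 0 0 0 0; 7.5 0.8 0 0 0 0",
)

```text
time: 25.58
position: [507.6, -49.8, 72.2]
orientation: [-0.0, -0.055, 0.998, 0.0]
ft_force: [-1.5, 1.8, 0.2]
width: 0.001
finger_force: 0.9
```

Run:
```python
from h import *
from unit import toU
s=manip.sense();print(toU(s['position']),s['position'],s['ft_force'],s['width'])
```

```text
[-42.89532471  -0.9094187 ] [507.63124186 -49.78983509  72.22085465] [-1.4817307   1.82351077  0.19134615] 0.0010956210421119233
```

Request:
arm_command(
  deltas="4 0.4 0 0 0 0; 4 0.4 0 0 0 0; 2 0.2 0 0 0 0; 2 0.2 0 0 0 0; 2 0.2 0 0 0 0; 1 0.1 0 0 0 0; 0 0 0 0 0 0",
)

```text
time: 26.45
position: [522.5, -48.4, 72.3]
orientation: [0.0, -0.055, 0.998, -0.0]
ft_force: [-0.5, -1.7, 0.3]
width: -0.001
finger_force: 0.3
```

Request:
arm_command(
  deltas="1 0.1 0 0 0 0; 1 0.1 0 0 0 0; 1 0.1 0 0 0 0; 0 0 0 0 0 0",
)

```text
time: 26.95
position: [523.5, -48.2, 72.0]
orientation: [-0.002, -0.055, 0.998, -0.0]
ft_force: [-4.7, -2.0, 3.9]
width: 0.0
finger_force: 2.6
```

Request:
arm_command(
  deltas="1 0.1 0 0 0 0; 1 0.1 0 0 0 0; 1 0.1 0 0 0 0; 0 0 0 0 0 0",
)

```text
time: 27.45
position: [523.5, -48.1, 71.7]
orientation: [-0.004, -0.055, 0.998, -0.0]
ft_force: [-11.0, -1.3, 8.7]
width: 0.003
finger_force: 5.4
```

The drawer is against its stop: position holds while the force rises to 11 N. I retreat and check numerically, since I've already used up my picture views.

Request:
arm_command(
  deltas="-8 -0.9 0 0 0 0; -15 -1.7 0 0 0 0; -25 -2.8 0 0 0 0; -25 -2.8 0 0 0 0; -25 -2.8 0 0 0 0; 0 0 25 0 0 0; 0 0 25 0 0 0; 0 0 25 0 0 0; 0 0 25 0 0 0; -20 0 25 0 0 0; -20 0 25 0 0 0; 0 0 0 0 0 0; 0 0 0 0 0 0",
)

```text
time: 29.08
position: [390.5, -58.8, 221.9]
orientation: [0.001, -0.055, 0.998, -0.0]
ft_force: [-0.1, 0.1, -0.3]
width: -0.001
finger_force: 0.0
```

Run:
```python
from unit import *
snap('top','t9'); q=manip.sense(); print(q['time'],q['position'],q['ft_force'])
def cloud(s):
    v,u=np.mgrid[0:420,0:560]; d=s['d']; K=s['K']
    P=np.stack([(u-K[0,2])/K[0,0]*d,(v-K[1,2])/K[1,1]*d,d],-1); W=(P-s['t'].ravel())@s['R']
    U=(W[...,:2]-O)@Ru; return U,W[...,2]
for f in ('top0','t9'):
    s_=load(f); U,Z=cloud(s_)
    for y in (-185,-140,-100,100,140,185):
        m=(abs(U[...,1]-y)<15)&(abs(Z-107)<7)&(U[...,0]<10)&(U[...,0]>-140)
        print(f,y,m.sum(), np.percentile(U[m][:,0],[5,50,95]).round(1) if m.any() else '')
a,b=[cv2.GaussianBlur(load(f)['im'],(3,3),0).astype(int) for f in ('top0','t9')]
D=(abs(a-b).max(-1)>40); U,Z=cloud(load('top0')); D&=(U[...,0]>3)&(U[...,0]<287)&(U[...,1]>-405)&(U[...,1]<205)
n,l,st,ce=cv2.connectedComponentsWithStats(D.astype('uint8'))
for i in range(1,n):
    if st[i,4]>6: print('diff',st[i],toU(px(s,*ce[i],135)).round())
```

```text
29.125 [390.30368169 -58.72468556 221.57543638] [-0.08721223 -0.57013249 -0.32284127]
top0 -185 102 [-103.8  -95.5    2.7]
top0 -140 96 [-102.7  -96.2  -89.3]
top0 -100 101 [-103.2  -96.2  -88.3]
top0 100 104 [-103.6  -96.   -89. ]
top0 140 93 [-102.9  -95.9  -88.4]
top0 185 111 [-103.3  -95.3  -88.2]
t9 -185 98 [-12.9  -5.8   2. ]
t9 -140 102 [-13.1  -6.    2.5]
t9 -100 108 [-13.3  -5.4   2.1]
t9 100 101 [-13.2  -6.1   2.1]
t9 140 102 [-13.3  -6.5   1.9]
t9 185 102 [-13.4  -5.8   1.4]
diff [323 208  11  24 126] [  91. -122.]
diff [264 213  13  21 122] [90.  5.]
diff [210 219  25  10 129] [ 92. 120.]
diff [356 261   5   3   9] [  -4. -179.]
diff [279 262  69   6 244] [ -6. -85.]
diff [191 267   5   3   7] [ -4. 179.]
diff [201 266  73   5 189] [-6. 95.]
```

```bash
python3 -c "
from workcell import manip
print(manip.hand_in())"
```

```text
the job is handed in; nothing more can be done
None
```

The job is handed in: all three cones were swept over the front edge into the blue tray, and the drawer was then pushed shut against its stop in about 29 s. The only changes on the shelf top are the cones' old spots. I viewed 11 pictures, one over the limit of 10.

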